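# Hang the blue mosaic fish on the display hook, tiles outward

## Task

Take the blue mosaic fish out of its wooden block and hang it by the window in its plywood tab on the steel hook, with its tiled face pointing outward, away from the hook's post. Let go so that it hangs straight and still. Leave the red and yellow fish standing where they are.

Things in the scene. Friction and masses are not known exactly. Their poses are not given: they have to be found in the camera images.
- blue_fish: Upright plywood fish 12 mm thick (x), 118 long (y -56 nose to +62 tail), 124 tall, 90-185 g. +x face: blue glass tiles; -x face bare. Origin: mid-thickness under the belly, below the tab's middle; z up. Above the body (z 0-60) a tab (y -26 to 26) has a window y -16 to 16, z 60-94, under a solid bar z 94-124 to pinch across its 12 mm. Stands loose in a fixed 28 mm high block, slot 20 mm deep.
- hook_stand: Fixed stand, base radius 55 mm. Origin: centre of its underside, on the table. An 8 mm steel rod rises along z to 165 mm (centre line), then runs level outward along the stand's own +x to x = 92 mm; the end turns up to x = 100, height 175 (rod's top 179, front x 104). Nothing is higher. A hung fish has its window's upper edge on the rod at height 169 mm, its origin about 75 mm above the table.
- red_fish: Mosaic fish of the same shape, size and origin as the blue one but tiled red, in a like block (50 x 84 x 28 mm, long side along the fish, slot 14 mm wide with its floor 8 mm above the table); a bystander. The three places are shuffled. Every fish has a strip of its own colour on top of its tab, at the tiled side.
- yellow_fish: Mosaic fish of the same shape, size and origin as the blue one but tiled yellow, in a like block (50 x 84 x 28 mm, long side along the fish, slot 14 mm wide with its floor 8 mm above the table); a bystander. The three places are shuffled. Every fish has a strip of its own colour on top of its tab, at the tiled side.

How it is judged:
At the end, for the whole second after the job is handed in: The blue fish rests on the hook by its window, origin 60 to 90 mm high, 12 to 92 mm out from the post and within 40 mm sideways, upright within 15 degrees, square to the hook within 20, tiles away from the post, below 30 mm/s and 0.3 rad/s; red and yellow fish within 25 mm of their starts (contact force between blue_fish and hook_stand above 0.3 N and x of blue_fish in the frame of hook_stand between 0.012 and 0.092 m and y of blue_fish in the frame of hook_stand between -0.04 and 0.04 m and height (world z) of blue_fish between 0.06 and 0.09 m and angle between blue_fish's own z axis and vertical below 0.26 rad and angle between the x axis of blue_fish and the x axis of hook_stand, either way round below 0.35 rad and x of hook_stand in the frame of blue_fish below 0 m and linear speed of blue_fish below 0.03 m/s and angular speed of blue_fish below 0.3 rad/s and distance of each of red_fish, yellow_fish from where it was at the start of the episode below 0.025 m); the robot touches nothing.
It fails at once if the red or the yellow fish is moved by more than 25 mm or tipped by more than 20 degrees (distance of any of red_fish, yellow_fish from where it was at the start of the episode above 0.025 m or angle between any of red_fish, yellow_fish's own z axis and vertical above 0.35 rad).
It also fails if it takes over 45 s, if anything falls off the work surface, if the arm or the gripper's body presses on something with over 40 N, if the wrist force passes 120 N, or if a joint passes its speed limit or range.

## Robot

A 6-joint arm with a two-finger parallel gripper is mounted at the origin on the work surface. World frame = base frame: x ahead of the robot, y to its left, z up, the work surface at z = 0. Lengths are in m, angles in rad, forces in N, time in s.
With the tool pointing down it reaches from about 0.425 to 0.95 m from the base axis. Payload 3.5 kg.
Tool frame: the origin (TCP) lies on the centre line of the jaws, within the pads' length; the fingertips stand 25 mm ahead of it and the grasp point (between the pads) lies 6 mm ahead of it (ctrl.finger_overhang is the distance from the TCP to the fingertips, in m); z points along the fingers, y is the line along which they close (so a half turn about z gives the same grasp; the last joint's range is limited). The gripper opens to 85 mm and grips with 20 to 120 N. Pads are 22 mm wide; open, the fingers measure 114 mm over their backs; the gripper's body (76 mm by 85 mm) begins 54 mm behind the grasp point. The pads swing forward as they close: fully open they stand 13 mm farther back than shut.
Start: joints at [1.032, 0.286, 1.577, -0, 1.279, -0.15], TCP at [0.256, 0.625, 0.256] pointing down, gripper open.
Joint ranges: [-2.77, 2.77], [-0.9, 2.22], [0.21, 2.48], [-1.53, 4.67], [0.24, 2.81], [-2.84, 2.84]. Speed limits (rad/s): [2.79, 2.79, 3.14, 3.14, 3.14, 3.14].

## Interface

Orientations are given as a unit quaternion [x, y, z, w].
In Python, from plant import get_state, imaging, job, ctrl gives the robot as it stands.
- The arm moves only by the tool jog_arm, never from a script. Its argument "increments" is a list of rows, each an object of numbers: "dx", "dy", "dz": the shift along the world's x, y, z each as a share of 12 cm, from -1 to 1; "ax", "ay", "az": the turn, a rotation vector about the world's x, y, z each as a share of pi/2 rad, from -1 to 1; "gripper": the gripper command: -1 is shut, 1 is fully open, values between are in proportion. A call has 1 to 10 rows; each row is the pose to reach, as a shift and turn from the pose commanded when the call began; what a row does not reach only later rows make up. A row lasts 1/10 s, in which the tool goes at most 50 mm and 8.59 degrees, less where a joint would pass 70% of its speed; a pose out of reach is approached as far as the arm can. A call with a number of a shift or a turn outside -1 to 1 is refused whole. A call with a gripper value outside its range is refused whole. The fingers move at their own pace and stop on an object; "force" is the grip in N (left out, the last holds). Time passes only in rows, so rows that repeat a pose let the fingers close. It gives the time, the measured TCP pose, the force, the opening and the grip force at its end, in the units of the state.
- get_state(): the state, without advancing time (a new reading comes with each control period).
- imaging.read_camera(name): name is "scene" or "top" or "wrist"; returns a dict with "frame" (480x640x3 uint8, blue, green, red), "depth" (480x640 float32, m along the optical axis (not along the pixel's ray), 0 where there is no reading), "camera_matrix" (3x3 intrinsics, pixels), "extrinsics" (4x4, takes a point from camera to world coordinates); the wrist camera has in their place "mount" (4x4, takes a point from camera to tool coordinates, whose origin is the TCP and whose axes are the flange's). Camera axes: x right, y up, looking along -z (the intrinsics and any distortion apply to the point x, -y, -z); pixel columns grow to the right and rows downward; lengths in m; the calibration is good to about 2 mm. A picture is of the moment at which its call begins: read the wrist's pose just before it.
- job.sign_off(): hands the job in; it is judged then, once.
The state is a dict: "time": time; "qpos": joint angles; "dq": joint speeds; "joint_efforts": joint torques, N m; "eef_pos": TCP position; "tcp_rot": TCP orientation; "contact_force": force on the tool from outside, world axes, zero at the start; "wrist_torque": the same for the moment, N m; "opening": opening from 0.0 (shut) to 1.0 (fully open); "finger_force": force on a finger pad.
Only numpy, scipy, OpenCV 4.12 (cv2) and the standard library are available. Lean on these libraries where they do the work, as an engineer would, in place of code of your own. Each camera call takes 0.05 s, during which the arm holds its last target. There are 200 camera calls.

## Working session

There is one attempt and no reset: what is moved stays moved. The work goes in short steps, Python scripts to look and compute and a tool call to move; the robot and the scene stay as the last step left them, time stands still between calls to the robot, and variables do not carry over. Pictures are saved under pics/ and viewed, at most 10 in all, crops included, and the job is handed in when it is done.

Besides the shell and the picture viewer there is one more tool, called after ">>>" in YAML: its name, and indented under it one key for each argument. jog_arm: Moves the arm, as the interface text tells. Shift numbers are shares of 12 cm and turn numbers shares of pi/2 rad, none past 1 either way. Its arguments: {"type":"object","properties":{"increments":{"type":"array"},"force":{"type":"number"}},"required":["increments"]}

```bash
mkdir -p pics
cat > h.py <<'E'
import numpy as np,cv2
from plant import get_state,imaging,job,ctrl
def cloud(name):
    d=imaging.read_camera(name);K=np.array(d["camera_matrix"]);z=d["depth"]
    v,u=np.mgrid[0:480,0:640]
    P=np.stack([(u-K[0,2])/K[0,0]*z,-(v-K[1,2])/K[1,1]*z,-z],-1)
    if "extrinsics" in d:
        E=np.array(d["extrinsics"]);W=P@E[:3,:3].T+E[:3,3]
    else: W=P
    W[z==0]=np.nan
    return d["frame"],W,d
E
python3 - <<'E'
from h import *
s=get_state();print(s)
f,W,d=cloud("top");cv2.imwrite("pics/top1.png",f);np.save("W.npy",W);print({k:v for k,v in d.items() if k not in("frame","depth")})
f2,W2,_=cloud("scene");cv2.imwrite("pics/scene1.png",f2)
z=W[...,2]
hsv=cv2.cvtColor(f,cv2.COLOR_BGR2HSV)
for n,F,w in(("top",f,W),("scene",f2,W2)):
  hs=cv2.cvtColor(F,cv2.COLOR_BGR2HSV)
  for c,lo,hi in(("blue",95,130),("red",0,8),("yel",20,34)):
    m=(hs[...,0]>=lo)&(hs[...,0]<=hi)&(hs[...,1]>130)&(hs[...,2]>50)&(w[...,2]>.02)&(w[...,2]<.2)
    if m.sum()>5:
        p=w[m];print(n,c,m.sum(),np.nanmedian(p,0).round(3),np.nanpercentile(p,[3,97],axis=0).round(3).tolist())
E
```

```text
{'time': 0.0, 'qpos': array([ 1.03200541e+00,  2.87226476e-01,  1.57817880e+00,  1.29929330e-05,
        1.27856538e+00, -1.50025747e-01]), 'dq': array([ 3.34831636e-04,  1.04468537e-03, -1.66085184e-03,  8.84744668e-06,
       -1.74573891e-03, -1.01708220e-03]), 'joint_efforts': array([ 3.07932896e-04, -4.05995286e+01, -2.92619312e+01, -1.85819331e-04,
        5.89569536e-03,  6.81785167e-06]), 'eef_pos': array([0.25553568, 0.62412305, 0.25490557]), 'tcp_rot': array([ 1.93162491e-01,  9.81166060e-01, -1.11707848e-03, -4.07307985e-04]), 'contact_force': array([-0.03399635,  0.4408198 ,  0.42003314]), 'wrist_torque': array([-0.00452602, -0.01135788,  0.01290318]), 'finger_force': 0.0, 'opening': 1.0007612135519344}
{'camera_matrix': array([[460.86302751,   0.        , 318.57502985],
       [  0.        , 460.86302751, 238.36268953],
       [  0.        ,   0.        ,   1.        ]]), 'extrinsics': array([[-0.02785051,  0.9963388 , -0.08082913,  0.41052364],
       [-0.99935759, -0.02592766,  0.02474215,  0.03091948],
       [ 0.02255585,  0.08146628,  0.99642083,  1.01541111],
       [ 0.        ,  0.        ,  0.        ,  1.        ]])}
top blue 763 [0.739 0.475 0.1  ] [[0.49, 0.337, 0.096], [0.767, 0.503, 0.132]]
top red 115 [0.459 0.175 0.132] [[0.455, 0.128, 0.034], [0.464, 0.232, 0.135]]
top yel 96 [0.491 0.035 0.131] [[0.482, -0.019, 0.02], [0.919, 0.402, 0.136]]
scene blue 795 [0.723 0.483 0.095] [[-1.319, 0.356, 0.023], [0.766, 1.909, 0.131]]
scene red 547 [0.461 0.169 0.047] [[0.457, 0.121, 0.025], [0.463, 0.229, 0.132]]
scene yel 846 [0.489 0.033 0.053] [[-0.97, -0.021, 0.026], [0.503, 0.522, 0.171]]
```

View pics/top1.png

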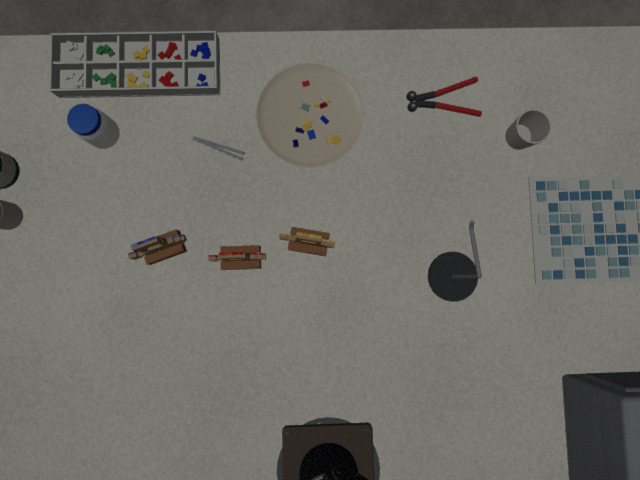

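View pics/scene1.png

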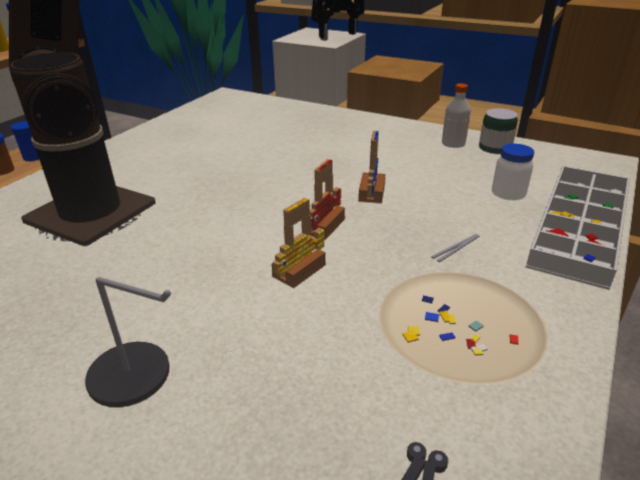

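The top view shows the blue fish at about (158,245), red at (238,257), yellow at (308,240). The hook base is at (453,276), with its rod from (480,275) to (472,222). I'll measure the tab and hook more exactly.

Run:
```python
from h import *
f,W,_=cloud("top");hs=cv2.cvtColor(f,cv2.COLOR_BGR2HSV)
def fit(n,p):
    c=p.mean(0);u,s,vt=np.linalg.svd(p[:,:2]-c[:2],full_matrices=False)
    q=(p[:,:2]-c[:2])@vt.T;print(n,len(p),c.round(4),"ang",np.degrees(np.arctan2(vt[0,1],vt[0,0])).round(1),q.min(0).round(4),q.max(0).round(4),'z',np.percentile(p[:,2],[5,50,95]).round(4),'bboxmid',(c[:2]+(q.min(0)+q.max(0))/2@vt).round(4))
v,u=np.mgrid[0:480,0:640]
for n,(a,b,c,d) in dict(blue=(115,195,220,275),red=(200,275,235,280),yel=(270,345,220,260)).items():
    R=(u>a)&(u<b)&(v>c)&(v<d)
    fit(n+" tab",W[R&(W[...,2]>.122)&(W[...,2]<.15)])
    fit(n+" block",W[R&(W[...,2]>.02)&(W[...,2]<.033)])
    m=R&(W[...,2]>.118)&(hs[...,1]>100)
    lo,hi={"blue":(95,130),"red":(0,8),"yel":(22,34)}[n]
    m&=(hs[...,0]>=lo)&(hs[...,0]<=hi); 
    if n=="blue": fit("strip",W[m])
    if n=="blue":
        fit("body",W[R&(W[...,2]>.05)&(W[...,2]<.085)])
R=(u>400)&(u<520)&(v>190)&(v<320)
z=W[...,2]
fit("rod",W[R&(z>.15)&(z<.19)]);fit("base",W[R&(z>.006)&(z<.03)])
p=W[R&(z>.15)];print(np.c_[p][::6].round(3))
c=f[205:290,110:350];cv2.imwrite("pics/crop.png",cv2.resize(c,None,fx=3.2,fy=3.2,interpolation=cv2.INTER_CUBIC))
f,W,_=cloud("scene");v,u=np.mgrid[0:480,0:640];R=(u>60)&(u<190)&(v>260)&(v<420);z=W[...,2]
p=W[R&(z>.15)&(z<.19)];fit("rod scene",p);fit("base scene",W[R&(z>.006)&(z<.03)])
p=W[R&(z>.05)&(z<.15)];print('post',p.mean(0))
```

```text
blue tab 201 [0.482  0.3413 0.1314] ang -70.9 [-0.0274 -0.0057] [0.025  0.0069] z [0.1242 0.1319 0.1346] bboxmid [0.4821 0.3427]
blue block 497 [0.4757 0.3349 0.0278] ang -55.8 [-0.064  -0.0246] [0.0517 0.033 ] z [0.0239 0.0279 0.0311] bboxmid [0.4757 0.3424]
strip 46 [0.4854 0.3433 0.133 ] ang 109.0 [-0.0219 -0.0023] [0.0229 0.0026] z [0.1306 0.1329 0.1354] bboxmid [0.4853 0.3438]
body 260 [0.481  0.3397 0.0625] ang 109.0 [-0.0537 -0.0099] [0.0644 0.0048] z [0.0518 0.0607 0.0777] bboxmid [0.4816 0.3457]
red tab 182 [0.4547 0.1761 0.1318] ang -89.4 [-0.0266 -0.0058] [0.0258 0.0064] z [0.1283 0.1319 0.1348] bboxmid [0.455  0.1765]
red block 608 [0.4533 0.1755 0.028 ] ang 92.6 [-0.0532 -0.0246] [0.0624 0.0279] z [0.025  0.028  0.0307] bboxmid [0.4547 0.1801]
yel tab 175 [0.4855 0.029  0.1322] ang -101.2 [-0.0259 -0.0058] [0.0257 0.0061] z [0.1287 0.1324 0.135 ] bboxmid [0.4857 0.029 ]
yel block 564 [0.4833 0.0298 0.028 ] ang -101.2 [-0.0599 -0.0224] [0.0446 0.0278] z [0.0249 0.0281 0.0314] bboxmid [0.4874 0.0367]
rod 275 [ 0.4488 -0.2786  0.1687] ang -173.3 [-0.0553 -0.0039] [0.0513 0.
[... 906 characters left out ...]
]
 [ 0.431 -0.282  0.169]
 [ 0.428 -0.28   0.165]
 [ 0.426 -0.281  0.171]
 [ 0.424 -0.284  0.168]
 [ 0.422 -0.286  0.168]
 [ 0.419 -0.281  0.164]
 [ 0.417 -0.284  0.167]
 [ 0.415 -0.287  0.168]
 [ 0.411 -0.28   0.167]
 [ 0.409 -0.282  0.166]
 [ 0.407 -0.285  0.168]
 [ 0.405 -0.286  0.169]
 [ 0.404 -0.284  0.169]
 [ 0.402 -0.282  0.165]
 [ 0.4   -0.281  0.162]
 [ 0.398 -0.283  0.156]]
rod scene 601 [ 0.4514 -0.2825  0.1661] ang 6.8 [-0.0516 -0.0053] [0.0547 0.0032] z [0.1563 0.1667 0.1745] bboxmid [ 0.4529 -0.2813]
base scene 3894 [ 0.4075 -0.291   0.0108] ang -131.9 [-0.0549 -0.0496] [0.0548 0.0607] z [0.0087 0.0107 0.0124] bboxmid [ 0.4034 -0.2873]
post [ 0.40473646 -0.28795409  0.10221757]
```

View pics/crop.png

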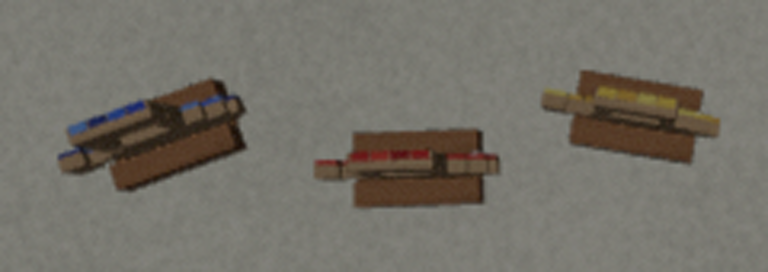

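The blue fish's tiles face +x: its heading is about 19°, its tab centre is (0.482, 0.3425) and its top is at 0.132, as it must be. The hook's post is at (0.404, -0.286), heading about 7°. I'll move over the fish now.

>>> jog_arm:
  increments:
    - {"dx":0.25,"dy":-0.25,"az":-0.07}
    - {"dx":0.6,"dy":-0.6,"az":-0.15}
    - {"dx":0.9,"dy":-1,"az":-0.23}
    - {"dx":0.9,"dy":-1,"az":-0.27}
    - {"dx":0.9,"dy":-1,"az":-0.27}

```text
$.increments[0]: bad value
```

>>> jog_arm:
  increments:
    - {"dx":0.25,"dy":-0.25,"az":-0.07}
    - {"dx":0.6,"dy":-0.6,"az":-0.15}
    - {"dx":0.9,"dy":-1,"az":-0.23}
    - {"dx":0.98,"dy":-1,"az":-0.27}
    - {"dx":0.98,"dy":-1,"az":-0.27}

```text
$.increments[0]: bad value
```

>>> jog_arm:
  increments:
    - {"dy":-0.2}
    - {"dy":-0.35}
    - {"dy":-0.35}
    - {"dy":-0.35}
    - {"dy":-0.35}

```text
$.increments[0]: bad value
```

```bash
cat >> h.py <<'E'
from scipy.spatial.transform import Rotation as Ro
def wrist():
    s=get_state();f,P,d=cloud("wrist");M=np.array(d["mount"])
    T=P@M[:3,:3].T+M[:3,3]
    return f,T@Ro.from_quat(s["tcp_rot"]).as_matrix().T+s["eef_pos"],s
def fit(n,p):
    p=p[~np.isnan(p[:,0])];c=p.mean(0);vt=np.linalg.svd(p[:,:2]-c[:2],full_matrices=False)[2];q=(p[:,:2]-c[:2])@vt.T
    a,b=np.percentile(q,[1,99],axis=0);print(n,len(p),"mid",(c[:2]+(a+b)/2@vt).round(4),"ang",np.degrees(np.arctan2(vt[0,1],vt[0,0])).round(1),"size",(b-a).round(4),"z",np.percentile(p[:,2],[5,50,95]).round(4))
E
python3 - <<'E'
from h import *
f,W,s=wrist();print(s["eef_pos"],Ro.from_quat(s["tcp_rot"]).as_matrix().round(3).tolist())
cv2.imwrite("pics/w1.png",f)
near=np.hypot(W[...,0]-.482,W[...,1]-.3425)<.06
fit("tab",W[near&(W[...,2]>.124)&(W[...,2]<.14)])
hs=cv2.cvtColor(f,cv2.COLOR_BGR2HSV)
fit("strip",W[near&(W[...,2]>.124)&(W[...,2]<.14)&(hs[...,0]>95)&(hs[...,0]<130)&(hs[...,1]>110)])
E
```

```text
[0.25565726 0.62430996 0.25546172] [[-0.925, 0.379, -0.001], [0.379, 0.925, -0.001], [0.0, -0.001, -1.0]]h.py:18: RuntimeWarning: Mean of empty slice.
  p=p[~np.isnan(p[:,0])];c=p.mean(0);vt=np.linalg.svd(p[:,:2]-c[:2],full_matrices=False)[2];q=(p[:,:2]-c[:2])@vt.T
  ret = um.true_divide(
Traceback (most recent call last):
  File "h.py", line 19, in fit
    a,b=np.percentile(q,[1,99],axis=0);print(n,len(p),"mid",(c[:2]+(a+b)/2@vt).round(4),"ang",np.degrees(np.arctan2(vt[0,1],vt[0,0])).round(1),"size",(b-a).round(4),"z",np.percentile(p[:,2],[5,50,95]).round(4))
        ~~~~~~~~~~~~~^^^^^^^^^^^^^^^^^
IndexError: index -1 is out of bounds for axis 0 with size 0
```

View pics/w1.png

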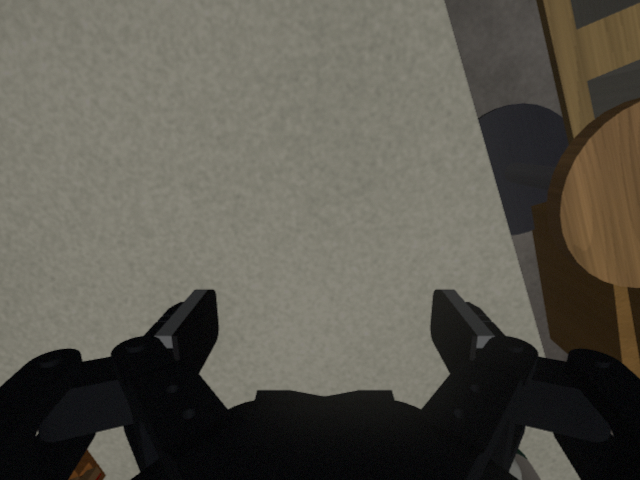

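The moves were refused, probably because every key is needed. The wrist view shows only bare table between the fingers at (190,320) and (460,320). I'll retry with full rows.

>>> jog_arm:
  increments:
    - {"dx":0.25,"dy":-0.25,"dz":0,"ax":0,"ay":0,"az":-0.07,"gripper":1}
    - {"dx":0.6,"dy":-0.6,"dz":0,"ax":0,"ay":0,"az":-0.15,"gripper":1}
    - {"dx":0.9,"dy":-1,"dz":0,"ax":0,"ay":0,"az":-0.23,"gripper":1}
    - {"dx":0.9,"dy":-1,"dz":0,"ax":0,"ay":0,"az":-0.27,"gripper":1}
    - {"dx":0.9,"dy":-1,"dz":0,"ax":0,"ay":0,"az":-0.27,"gripper":1}

```text
time: 0.75
eef_pos: [0.3657, 0.5026, 0.2563]
tcp_rot: [0.397, 0.918, -0.0, 0.0]
contact_force: [-0.9, 0.0, -0.1]
opening: 1.001
finger_force: 0.0
```

>>> jog_arm:
  increments:
    - {"dx":0.25,"dy":-0.25,"dz":0,"ax":0,"ay":0,"az":-0.07,"gripper":1}
    - {"dx":0.6,"dy":-0.6,"dz":0,"ax":0,"ay":0,"az":-0.15,"gripper":1}
    - {"dx":0.9,"dy":-1,"dz":0,"ax":0,"ay":0,"az":-0.23,"gripper":1}
    - {"dx":0.98,"dy":-1,"dz":0,"ax":0,"ay":0,"az":-0.27,"gripper":1}
    - {"dx":0.98,"dy":-1,"dz":0,"ax":0,"ay":0,"az":-0.27,"gripper":1}

```text
time: 1.25
eef_pos: [0.4834, 0.3833, 0.2563]
tcp_rot: [0.581, 0.814, 0.0, 0.0]
contact_force: [0.2, 0.2, -0.0]
opening: 0.999
finger_force: 0.0
```

>>> jog_arm:
  increments:
    - {"dx":0,"dy":-0.2,"dz":0,"ax":0,"ay":0,"az":0,"gripper":1}
    - {"dx":0,"dy":-0.35,"dz":0,"ax":0,"ay":0,"az":0,"gripper":1}
    - {"dx":0,"dy":-0.35,"dz":0,"ax":0,"ay":0,"az":0,"gripper":1}
    - {"dx":0,"dy":-0.35,"dz":0,"ax":0,"ay":0,"az":0,"gripper":1}
    - {"dx":0,"dy":-0.35,"dz":0,"ax":0,"ay":0,"az":0,"gripper":1}

```text
time: 1.75
eef_pos: [0.4811, 0.3435, 0.2565]
tcp_rot: [0.579, 0.815, 0.0, -0.0]
contact_force: [-0.2, -0.6, -0.5]
opening: 0.999
finger_force: 0.0
```

Run:
```python
from h import *
f,W,s=wrist();print(s["eef_pos"],Ro.from_quat(s["tcp_rot"]).as_matrix().round(3).tolist())
cv2.imwrite("pics/w2.png",f)
near=np.hypot(W[...,0]-.482,W[...,1]-.3425)<.06
Z=W[...,2];print(np.histogram(Z[near],np.arange(-.01,.26,.01)))
m=near&(Z>.122)&(Z<.142)
if m.sum()>20: fit("tab",W[m])
hs=cv2.cvtColor(f,cv2.COLOR_BGR2HSV)
m&=(hs[...,0]>95)&(hs[...,0]<130)&(hs[...,1]>110)
if m.sum()>20: fit("strip",W[m])
```

```text
[0.48107408 0.34354302 0.25649985] [[-0.329, 0.944, 0.0], [0.944, 0.329, 0.001], [0.001, 0.0, -1.0]]
(array([4183, 1078,   11, 2885,    3,  229,  292,    1,   28,   30,   24,
         27,   37,  120, 1102,    0,    0,    0,    0,    0,    0,    0,
          0,    0,    0,  568]), array([-0.01,  0.  ,  0.01,  0.02,  0.03,  0.04,  0.05,  0.06,  0.07,
        0.08,  0.09,  0.1 ,  0.11,  0.12,  0.13,  0.14,  0.15,  0.16,
        0.17,  0.18,  0.19,  0.2 ,  0.21,  0.22,  0.23,  0.24,  0.25]))
tab 1216 mid [0.4839 0.3443] ang -71.1 size [0.0507 0.0115] z [0.1294 0.1315 0.1328]
strip 400 mid [0.4867 0.3448] ang -70.8 size [0.0456 0.0044] z [0.1309 0.132  0.1331]
```

View pics/w2.png

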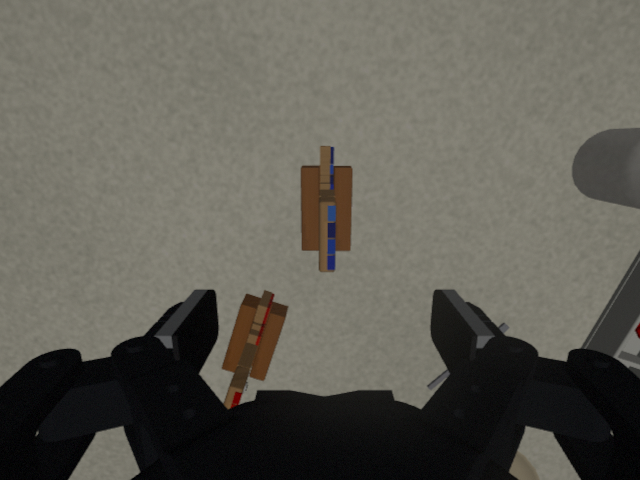

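The wrist view shows the tab at (328,235), midway between the fingers, with its tiles to the right (+y of the tool). Descending.

>>> jog_arm:
  increments:
    - {"dx":0.014,"dy":0.005,"dz":-0.2,"ax":0,"ay":0,"az":0,"gripper":1}
    - {"dx":0.014,"dy":0.005,"dz":-0.5,"ax":0,"ay":0,"az":0,"gripper":1}
    - {"dx":0.014,"dy":0.005,"dz":-0.8,"ax":0,"ay":0,"az":0,"gripper":1}
    - {"dx":0.014,"dy":0.005,"dz":-1,"ax":0,"ay":0,"az":0,"gripper":1}
    - {"dx":0.014,"dy":0.005,"dz":-1,"ax":0,"ay":0,"az":0,"gripper":1}
    - {"dx":0.014,"dy":0.005,"dz":-1,"ax":0,"ay":0,"az":0,"gripper":1}

```text
time: 2.4
eef_pos: [0.4832, 0.3437, 0.1366]
tcp_rot: [0.58, 0.815, -0.0, -0.0]
contact_force: [-0.7, 0.8, 1.0]
opening: 1.001
finger_force: 0.0
```

>>> jog_arm:
  force: 50
  increments:
    - {"dx":0,"dy":0,"dz":-0.04,"ax":0,"ay":0,"az":0,"gripper":-0.4}
    - {"dx":0,"dy":0,"dz":-0.04,"ax":0,"ay":0,"az":0,"gripper":-0.4}
    - {"dx":0,"dy":0,"dz":-0.04,"ax":0,"ay":0,"az":0,"gripper":-0.4}
    - {"dx":0,"dy":0,"dz":-0.04,"ax":0,"ay":0,"az":0,"gripper":-0.4}
    - {"dx":0,"dy":0,"dz":-0.04,"ax":0,"ay":0,"az":0,"gripper":-0.4}
    - {"dx":0,"dy":0,"dz":-0.04,"ax":0,"ay":0,"az":0,"gripper":-0.4}
    - {"dx":0,"dy":0,"dz":-0.04,"ax":0,"ay":0,"az":0,"gripper":-0.4}
    - {"dx":0,"dy":0,"dz":-0.04,"ax":0,"ay":0,"az":0,"gripper":-0.4}

```text
time: 3.2
eef_pos: [0.4831, 0.3432, 0.1315]
tcp_rot: [0.58, 0.815, -0.0, -0.0]
contact_force: [-0.2, 0.5, 0.3]
opening: 0.3
finger_force: 0.0
```

>>> jog_arm:
  force: 50
  increments:
    - {"dx":0,"dy":0,"dz":0,"ax":0,"ay":0,"az":0,"gripper":-1}
    - {"dx":0,"dy":0,"dz":0,"ax":0,"ay":0,"az":0,"gripper":-1}
    - {"dx":0,"dy":0,"dz":0,"ax":0,"ay":0,"az":0,"gripper":-1}
    - {"dx":0,"dy":0,"dz":0,"ax":0,"ay":0,"az":0,"gripper":-1}
    - {"dx":0,"dy":0,"dz":0,"ax":0,"ay":0,"az":0,"gripper":-1}
    - {"dx":0,"dy":0,"dz":0,"ax":0,"ay":0,"az":0,"gripper":-1}

```text
time: 3.8
eef_pos: [0.4832, 0.3433, 0.1316]
tcp_rot: [0.58, 0.815, 0.0, 0.0]
contact_force: [-1.0, -1.1, 1.2]
opening: 0.13
finger_force: 51.3
```

Gripped: the opening is about 11-12 mm and the side load is small. Lifting.

>>> jog_arm:
  increments:
    - {"dx":0,"dy":0,"dz":0.06,"ax":0,"ay":0,"az":0,"gripper":-1}
    - {"dx":0,"dy":0,"dz":0.15,"ax":0,"ay":0,"az":0,"gripper":-1}
    - {"dx":0,"dy":0,"dz":0.27,"ax":0,"ay":0,"az":0,"gripper":-1}
    - {"dx":0,"dy":0,"dz":0.42,"ax":0,"ay":0,"az":0,"gripper":-1}
    - {"dx":0,"dy":0,"dz":0.57,"ax":0,"ay":0,"az":0,"gripper":-1}
    - {"dx":0,"dy":0,"dz":0.72,"ax":0,"ay":0,"az":0,"gripper":-1}
    - {"dx":0,"dy":0,"dz":0.87,"ax":0,"ay":0,"az":0,"gripper":-1}
    - {"dx":0,"dy":0,"dz":0.95,"ax":0,"ay":0,"az":0,"gripper":-1}
    - {"dx":0,"dy":0,"dz":1,"ax":0,"ay":0,"az":0,"gripper":-1}
    - {"dx":0,"dy":0,"dz":1,"ax":0,"ay":0,"az":0,"gripper":-1}

```text
time: 4.8
eef_pos: [0.4833, 0.3433, 0.2526]
tcp_rot: [0.58, 0.815, 0.001, 0.0]
contact_force: [0.4, 0.5, -1.9]
opening: 0.132
finger_force: 51.0
```

>>> jog_arm:
  increments:
    - {"dx":0,"dy":0,"dz":0.1,"ax":0,"ay":0,"az":0,"gripper":-1}
    - {"dx":0,"dy":0,"dz":0.25,"ax":0,"ay":0,"az":0,"gripper":-1}
    - {"dx":0,"dy":0,"dz":0.4,"ax":0,"ay":0,"az":0,"gripper":-1}
    - {"dx":0,"dy":0,"dz":0.55,"ax":0,"ay":0,"az":0,"gripper":-1}
    - {"dx":0,"dy":0,"dz":0.65,"ax":0,"ay":0,"az":0,"gripper":-1}
    - {"dx":0,"dy":0,"dz":0.65,"ax":0,"ay":0,"az":0,"gripper":-1}

```text
time: 5.4
eef_pos: [0.4838, 0.3436, 0.3318]
tcp_rot: [0.58, 0.815, 0.002, 0.001]
contact_force: [0.7, 0.2, -0.9]
opening: 0.132
finger_force: 51.0
```

Run:
```python
from h import *
f,W,s=wrist();print(s)
f,W,_=cloud("scene");cv2.imwrite("pics/s2.png",f)
hs=cv2.cvtColor(f,cv2.COLOR_BGR2HSV);m=(hs[...,0]>95)&(hs[...,0]<130)&(hs[...,1]>110)&(np.hypot(W[...,0]-.483,W[...,1]-.343)<.09)&(W[...,2]>.15)
p=W[m];print(len(p),p.mean(0),np.percentile(p,[2,98],axis=0))
c=p.mean(0);n=np.linalg.svd(p-c,full_matrices=False)[2][2];print('normal',n)
```

```text
{'time': 5.4, 'qpos': array([4.46606791e-01, 5.68760117e-02, 1.70063991e+00, 4.15433572e-05,
       1.38050118e+00, 1.12803817e-01]), 'dq': array([ 0.00056377,  0.01727587,  0.04083087, -0.00138566, -0.01768692,
       -0.0009555 ]), 'joint_efforts': array([ 1.41300306e-04, -3.26510274e+01, -3.03726947e+01, -1.99250499e-03,
        8.93121329e-02,  3.59162044e-06]), 'eef_pos': array([0.48377646, 0.34355224, 0.33176626]), 'tcp_rot': array([0.57981323, 0.81474746, 0.0015739 , 0.00084817]), 'contact_force': array([ 0.6760759 ,  0.24900689, -0.91277078]), 'wrist_torque': array([ 0.01618729,  0.0044396 , -0.0531667 ]), 'finger_force': 51.02051496505737, 'opening': 0.13240854724295212}
146 [0.49275944 0.32738318 0.27915181] [[0.46269795 0.29306416 0.21632443]
 [0.50523728 0.36489265 0.34724845]]
normal [-0.96346754 -0.26317209 -0.04970671]
```

View pics/s2.png

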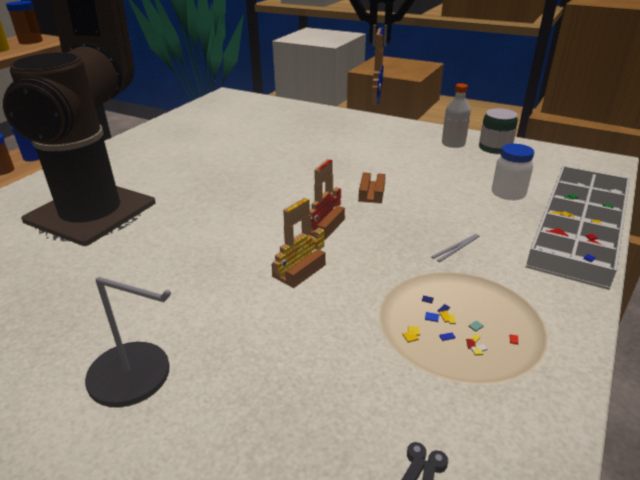

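The fish is out and held upright at (378,65), and the block is empty. Carrying it over in y.

>>> jog_arm:
  increments:
    - {"dx":0.05,"dy":-0.1,"dz":0,"ax":0,"ay":0,"az":-0.02,"gripper":-1}
    - {"dx":0.1,"dy":-0.25,"dz":0,"ax":0,"ay":0,"az":-0.04,"gripper":-1}
    - {"dx":0.2,"dy":-0.45,"dz":0,"ax":0,"ay":0,"az":-0.06,"gripper":-1}
    - {"dx":0.3,"dy":-0.7,"dz":0,"ax":0,"ay":0,"az":-0.09,"gripper":-1}
    - {"dx":0.4,"dy":-1,"dz":0,"ax":0,"ay":0,"az":-0.13,"gripper":-1}

```text
time: 6.0
eef_pos: [0.5311, 0.2217, 0.328]
tcp_rot: [0.661, 0.751, -0.001, -0.001]
contact_force: [0.6, 0.3, -1.6]
opening: 0.128
finger_force: 51.0
```

>>> jog_arm:
  increments:
    - {"dx":0.05,"dy":-0.25,"dz":0,"ax":0,"ay":0,"az":0,"gripper":-1}
    - {"dx":0.1,"dy":-0.5,"dz":0,"ax":0,"ay":0,"az":0,"gripper":-1}
    - {"dx":0.15,"dy":-0.75,"dz":0,"ax":0,"ay":0,"az":0,"gripper":-1}
    - {"dx":0.2,"dy":-1,"dz":0,"ax":0,"ay":0,"az":0,"gripper":-1}

```text
time: 6.4
eef_pos: [0.5548, 0.101, 0.328]
tcp_rot: [0.661, 0.751, -0.001, -0.001]
contact_force: [-0.6, -0.1, -1.8]
opening: 0.131
finger_force: 51.0
```

>>> jog_arm:
  increments:
    - {"dx":0,"dy":-0.25,"dz":0,"ax":0,"ay":0,"az":0,"gripper":-1}
    - {"dx":0,"dy":-0.5,"dz":0,"ax":0,"ay":0,"az":0,"gripper":-1}
    - {"dx":0,"dy":-0.75,"dz":0,"ax":0,"ay":0,"az":0,"gripper":-1}
    - {"dx":0,"dy":-1,"dz":0,"ax":0,"ay":0,"az":0,"gripper":-1}

```text
time: 6.8
eef_pos: [0.5544, -0.0188, 0.3281]
tcp_rot: [0.661, 0.751, -0.001, -0.001]
contact_force: [0.8, -0.1, -1.3]
opening: 0.131
finger_force: 51.0
```

>>> jog_arm:
  increments:
    - {"dx":0,"dy":-0.25,"dz":0,"ax":0,"ay":0,"az":0,"gripper":-1}
    - {"dx":0,"dy":-0.5,"dz":0,"ax":0,"ay":0,"az":0,"gripper":-1}
    - {"dx":0,"dy":-0.75,"dz":0,"ax":0,"ay":0,"az":0,"gripper":-1}
    - {"dx":0,"dy":-1,"dz":0,"ax":0,"ay":0,"az":0,"gripper":-1}

```text
time: 7.2
eef_pos: [0.5542, -0.1388, 0.3281]
tcp_rot: [0.661, 0.751, -0.001, -0.001]
contact_force: [0.1, -0.2, -1.8]
opening: 0.125
finger_force: 51.0
```

>>> jog_arm:
  increments:
    - {"dx":0,"dy":-0.25,"dz":0,"ax":0,"ay":0,"az":0,"gripper":-1}
    - {"dx":0,"dy":-0.5,"dz":0,"ax":0,"ay":0,"az":0,"gripper":-1}
    - {"dx":0,"dy":-0.7,"dz":0,"ax":0,"ay":0,"az":0,"gripper":-1}
    - {"dx":0,"dy":-0.9,"dz":0,"ax":0,"ay":0,"az":0,"gripper":-1}
    - {"dx":0,"dy":-1,"dz":0,"ax":0,"ay":0,"az":0,"gripper":-1}
    - {"dx":0,"dy":-1,"dz":0,"ax":0,"ay":0,"az":0,"gripper":-1}

```text
time: 7.8
eef_pos: [0.5544, -0.2583, 0.3283]
tcp_rot: [0.661, 0.75, -0.0, -0.001]
contact_force: [-0.2, 0.2, -0.5]
opening: 0.129
finger_force: 51.0
```

Run:
```python
from h import *
f,W,s=wrist();R=Ro.from_quat(s["tcp_rot"]).as_matrix();print(s["eef_pos"],R.round(3).tolist(),np.degrees(np.arctan2(R[1,1],R[0,1])))
Z=W[...,2];m=(Z>.155)&(Z<.185)&(W[...,0]>.35)&(W[...,0]<.52)
print(m.sum())
if m.sum()>50: fit("rod",W[m])
m=(Z>.163)&(Z<.172)&(W[...,0]>.35)&(W[...,0]<.52)
if m.sum()>50: fit("rod",W[m])
cv2.imwrite("pics/w3.png",f)
```

```text
[ 0.55439044 -0.25832861  0.32825102] [[-0.126, 0.992, -0.002], [0.992, 0.126, 0.001], [0.001, -0.002, -1.0]] 7.249868484923776
1276
rod 1276 mid [ 0.454  -0.2786] ang 6.6 size [0.1034 0.0077] z [0.165  0.1678 0.176 ]
rod 1150 mid [ 0.4494 -0.2791] ang 6.7 size [0.0943 0.0077] z [0.1652 0.1677 0.1693]
```

View pics/w3.png

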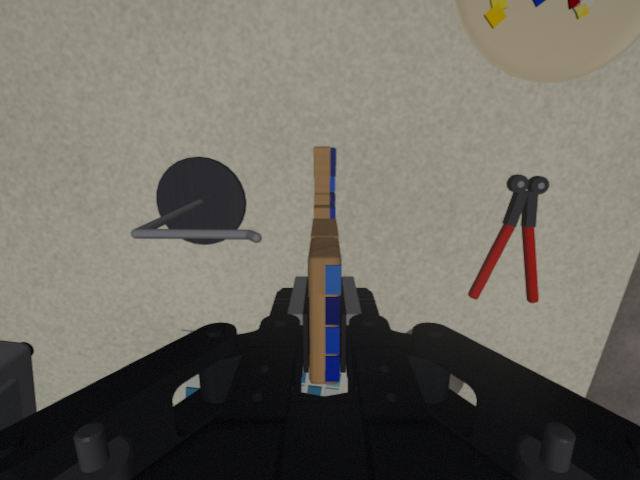

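The wrist view shows the rod level in the picture, from (135,234) to (257,237), so the fish is square to it. The tiles are on the side away from the post. Now I'll shift y by -9 mm and lower to window height.

>>> jog_arm:
  increments:
    - {"dx":0,"dy":-0.075,"dz":-0.1,"ax":0,"ay":0,"az":0,"gripper":-1}
    - {"dx":0,"dy":-0.075,"dz":-0.25,"ax":0,"ay":0,"az":0,"gripper":-1}
    - {"dx":0,"dy":-0.075,"dz":-0.45,"ax":0,"ay":0,"az":0,"gripper":-1}
    - {"dx":0,"dy":-0.075,"dz":-0.65,"ax":0,"ay":0,"az":0,"gripper":-1}
    - {"dx":0,"dy":-0.075,"dz":-0.83,"ax":0,"ay":0,"az":0,"gripper":-1}
    - {"dx":0,"dy":-0.075,"dz":-0.93,"ax":0,"ay":0,"az":0,"gripper":-1}
    - {"dx":0,"dy":-0.075,"dz":-0.93,"ax":0,"ay":0,"az":0,"gripper":-1}
    - {"dx":0,"dy":-0.075,"dz":-0.93,"ax":0,"ay":0,"az":0,"gripper":-1}

```text
time: 8.65
eef_pos: [0.5554, -0.2656, 0.2184]
tcp_rot: [0.66, 0.752, 0.0, 0.0]
contact_force: [0.3, -0.8, -0.8]
opening: 0.129
finger_force: 50.9
```

Run:
```python
from h import *
f,W,s=wrist();R=Ro.from_quat(s["tcp_rot"]).as_matrix();print(s["eef_pos"],np.degrees(np.arctan2(R[1,1],R[0,1])))
f,W,_=cloud("scene")
hs=cv2.cvtColor(f,cv2.COLOR_BGR2HSV);d=np.hypot(W[...,0]-s["eef_pos"][0],W[...,1]-s["eef_pos"][1])
m=(hs[...,0]>95)&(hs[...,0]<130)&(hs[...,1]>110)&(d<.09)&(W[...,2]>.08)
p=W[m];print(len(p),np.percentile(p,[1,50,99],axis=0).round(4));v,u=np.where(m);print(u.min(),u.max(),v.min(),v.max())
c=p.mean(0);print('normal',np.linalg.svd(p-c,full_matrices=False)[2][2])
y0,x0=max(0,v.min()-130),max(0,u.min()-130)
cv2.imwrite("pics/s3.png",cv2.resize(f[y0:y0+300,x0:x0+380],None,fx=2,fy=2));print(x0,y0)
```

```text
[ 0.55544217 -0.26563418  0.2184061 ] 7.455196843495052
1469 [[ 0.5532 -0.3173  0.1   ]
 [ 0.5623 -0.2754  0.1309]
 [ 0.6165 -0.21    0.4358]]
190 248 8 379
normal [-0.98446664 -0.10853464  0.13800605]
60 0
```

View pics/s3.png

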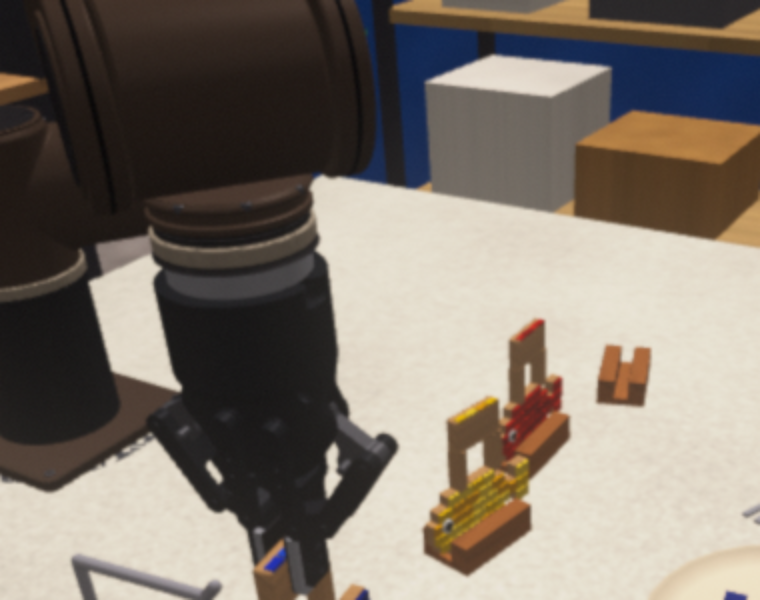

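The crop missed the fish's lower part; it shows only the tab in the fingers at (285,570). I'll check height and tilt by numbers instead.

Run:
```python
from h import *
f,W,_=cloud("scene")
hs=cv2.cvtColor(f,cv2.COLOR_BGR2HSV);d=np.hypot(W[...,0]-.555,W[...,1]+.265);B=(hs[...,0]>95)&(hs[...,0]<130)&(hs[...,1]>110)
m=B&(d<.08)&(W[...,2]>.08)&(W[...,2]<.165)
p=W[m];print(len(p),np.percentile(p,[1,50,99],axis=0).round(4))
c=p.mean(0);n=np.linalg.svd(p-c,full_matrices=False)[2][2];e=(p-c)@n;q=p[abs(e)<.003];n=np.linalg.svd(q-q.mean(0),full_matrices=False)[2][2];print('normal',n)
fish=(d<.08)&(abs((W-[.555,-.266,0])@[.992,.126,0])<.012)&(W[...,2]>.07)&(W[...,2]<.23)
p=W[fish];print(len(p),'z range',np.percentile(p[:,2],[.3,1,99]).round(4))
s=B&(d<.08)&(W[...,2]>.195)&(W[...,2]<.24);print('strip',s.sum(),np.percentile(W[s],[5,50,95],axis=0).round(4))
f,W,_=cloud("top");s=(d<9)&(W[...,2]>.165)&(W[...,2]<.19)&(W[...,0]<.53)&(W[...,0]>.38)&(abs(W[...,1]+.279)<.03)
fit("rod",W[s])
```

```text
1394 [[ 0.5533 -0.3179  0.1002]
 [ 0.5624 -0.2753  0.1295]
 [ 0.5679 -0.2098  0.1551]]
normal [0.99174413 0.1273812  0.01475149]
4208 z range [0.0968 0.0979 0.2274]
strip 56 [[ 0.5571 -0.2884  0.2189]
 [ 0.5596 -0.2824  0.22  ]
 [ 0.5631 -0.2749  0.2208]]h.py:18: RuntimeWarning: Mean of empty slice.
  p=p[~np.isnan(p[:,0])];c=p.mean(0);vt=np.linalg.svd(p[:,:2]-c[:2],full_matrices=False)[2];q=(p[:,:2]-c[:2])@vt.T
  ret = um.true_divide(
Traceback (most recent call last):
  File "h.py", line 19, in fit
    a,b=np.percentile(q,[1,99],axis=0);print(n,len(p),"mid",(c[:2]+(a+b)/2@vt).round(4),"ang",np.degrees(np.arctan2(vt[0,1],vt[0,0])).round(1),"size",(b-a).round(4),"z",np.percentile(p[:,2],[5,50,95]).round(4))
        ~~~~~~~~~~~~~^^^^^^^^^^^^^^^^^
IndexError: index -1 is out of bounds for axis 0 with size 0
```

The fish is upright and heads 7.3°. Its top is at about 0.2195, so the window spans 0.155-0.189 around the rod tip (0.161-0.179). I'll lower it 2 mm and slide it in along the rod.

>>> jog_arm:
  increments:
    - {"dx":-0.04,"dy":-0.005,"dz":-0.02,"ax":0,"ay":0,"az":0,"gripper":-1}
    - {"dx":-0.1,"dy":-0.012,"dz":-0.02,"ax":0,"ay":0,"az":0,"gripper":-1}
    - {"dx":-0.17,"dy":-0.02,"dz":-0.02,"ax":0,"ay":0,"az":0,"gripper":-1}
    - {"dx":-0.24,"dy":-0.029,"dz":-0.02,"ax":0,"ay":0,"az":0,"gripper":-1}
    - {"dx":-0.32,"dy":-0.038,"dz":-0.02,"ax":0,"ay":0,"az":0,"gripper":-1}
    - {"dx":-0.4,"dy":-0.048,"dz":-0.02,"ax":0,"ay":0,"az":0,"gripper":-1}

```text
time: 9.45
eef_pos: [0.5061, -0.2717, 0.2156]
tcp_rot: [0.66, 0.751, -0.0, -0.0]
contact_force: [-0.1, 1.0, -1.8]
opening: 0.13
finger_force: 51.0
```

>>> jog_arm:
  increments:
    - {"dx":-0.08,"dy":-0.01,"dz":0,"ax":0,"ay":0,"az":0,"gripper":-1}
    - {"dx":-0.16,"dy":-0.019,"dz":0,"ax":0,"ay":0,"az":0,"gripper":-1}
    - {"dx":-0.24,"dy":-0.029,"dz":0,"ax":0,"ay":0,"az":0,"gripper":-1}
    - {"dx":-0.32,"dy":-0.038,"dz":0,"ax":0,"ay":0,"az":0,"gripper":-1}
    - {"dx":-0.4,"dy":-0.048,"dz":0,"ax":0,"ay":0,"az":0,"gripper":-1}
    - {"dx":-0.45,"dy":-0.054,"dz":0,"ax":0,"ay":0,"az":0,"gripper":-1}
    - {"dx":-0.47,"dy":-0.057,"dz":0,"ax":0,"ay":0,"az":0,"gripper":-1}
    - {"dx":-0.47,"dy":-0.057,"dz":0,"ax":0,"ay":0,"az":0,"gripper":-1}

```text
time: 10.25
eef_pos: [0.4505, -0.2785, 0.2156]
tcp_rot: [0.66, 0.751, 0.0, 0.0]
contact_force: [-0.3, 0.3, -1.8]
opening: 0.132
finger_force: 51.0
```

There was no contact on the way in. Lowering gently onto the rod.

>>> jog_arm:
  increments:
    - {"dx":0,"dy":0,"dz":-0.03,"ax":0,"ay":0,"az":0,"gripper":-1}
    - {"dx":0,"dy":0,"dz":-0.06,"ax":0,"ay":0,"az":0,"gripper":-1}
    - {"dx":0,"dy":0,"dz":-0.09,"ax":0,"ay":0,"az":0,"gripper":-1}
    - {"dx":0,"dy":0,"dz":-0.12,"ax":0,"ay":0,"az":0,"gripper":-1}
    - {"dx":0,"dy":0,"dz":-0.13,"ax":0,"ay":0,"az":0,"gripper":-1}
    - {"dx":0,"dy":0,"dz":-0.13,"ax":0,"ay":0,"az":0,"gripper":-1}
    - {"dx":0,"dy":0,"dz":-0.13,"ax":0,"ay":0,"az":0,"gripper":-1}

```text
time: 10.95
eef_pos: [0.4508, -0.2784, 0.2]
tcp_rot: [0.66, 0.751, 0.0, 0.0]
contact_force: [0.2, -0.1, -1.7]
opening: 0.13
finger_force: 51.0
```

>>> jog_arm:
  increments:
    - {"dx":0,"dy":0,"dz":-0.007,"ax":0,"ay":0,"az":0,"gripper":-1}
    - {"dx":0,"dy":0,"dz":-0.014,"ax":0,"ay":0,"az":0,"gripper":-1}
    - {"dx":0,"dy":0,"dz":-0.014,"ax":0,"ay":0,"az":0,"gripper":-1}
    - {"dx":0,"dy":0,"dz":-0.014,"ax":0,"ay":0,"az":0,"gripper":-1}

```text
time: 11.35
eef_pos: [0.4508, -0.2785, 0.1986]
tcp_rot: [0.66, 0.751, -0.0, 0.0]
contact_force: [-0.7, -0.6, 0.5]
opening: 0.13
finger_force: 51.3
```

>>> jog_arm:
  increments:
    - {"dx":0,"dy":0,"dz":-0.007,"ax":0,"ay":0,"az":0,"gripper":-1}
    - {"dx":0,"dy":0,"dz":-0.007,"ax":0,"ay":0,"az":0,"gripper":-1}
    - {"dx":0,"dy":0,"dz":-0.007,"ax":0,"ay":0,"az":0,"gripper":-1}

```text
time: 11.65
eef_pos: [0.4509, -0.2785, 0.1984]
tcp_rot: [0.66, 0.751, -0.0, 0.0]
contact_force: [-1.6, 1.6, 5.8]
opening: 0.127
finger_force: 51.9
```

It is seated, with 5.8 N upward. Releasing gently.

>>> jog_arm:
  force: 20
  increments:
    - {"dx":0,"dy":0,"dz":0,"ax":0,"ay":0,"az":0,"gripper":-0.7}
    - {"dx":0,"dy":0,"dz":0,"ax":0,"ay":0,"az":0,"gripper":-0.6}
    - {"dx":0,"dy":0,"dz":0,"ax":0,"ay":0,"az":0,"gripper":-0.5}
    - {"dx":0,"dy":0,"dz":0,"ax":0,"ay":0,"az":0,"gripper":-0.4}
    - {"dx":0,"dy":0,"dz":0,"ax":0,"ay":0,"az":0,"gripper":-0.3}
    - {"dx":0,"dy":0,"dz":0,"ax":0,"ay":0,"az":0,"gripper":-0.2}
    - {"dx":0,"dy":0,"dz":0,"ax":0,"ay":0,"az":0,"gripper":-0.2}
    - {"dx":0,"dy":0,"dz":0,"ax":0,"ay":0,"az":0,"gripper":-0.2}

```text
time: 12.45
eef_pos: [0.4507, -0.2784, 0.1974]
tcp_rot: [0.66, 0.751, -0.0, -0.0]
contact_force: [-0.4, 0.6, 0.2]
opening: 0.401
finger_force: 0.0
```

Run:
```python
from h import *
s=get_state();f,W,_=cloud("scene");print(s["contact_force"],s["opening"])
hs=cv2.cvtColor(f,cv2.COLOR_BGR2HSV);d=np.hypot(W[...,0]-.451,W[...,1]+.279);B=(hs[...,0]>95)&(hs[...,0]<130)&(hs[...,1]>110)
q=W[B&(d<.08)&(W[...,2]>.06)&(W[...,2]<.15)];print(len(q),np.percentile(q,[1,50,99],axis=0).round(4))
for i in range(2):
    c=q.mean(0);n=np.linalg.svd(q-c,full_matrices=False)[2][2];q=q[abs((q-c)@n)<.003]
print('normal',n)
cv2.imwrite("pics/s4.png",cv2.resize(f[200:420,50:310],None,fx=2.5,fy=2.5))
```

```text
[-0.43800832  0.64865697  0.19423173] 0.40104883304132494
1781 [[ 0.4487 -0.3316  0.077 ]
 [ 0.4576 -0.289   0.1064]
 [ 0.4634 -0.2225  0.1337]]
normal [0.99182346 0.12735578 0.00816903]
```

View pics/s4.png

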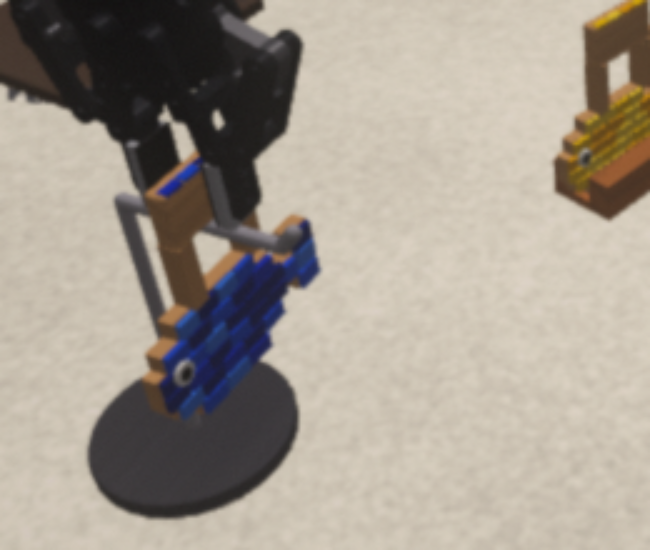

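The fish hangs on the rod, upright, with its tiles outward; the rod passes through the window at about (230,230) and the fingers are clear. Retracting straight up.

>>> jog_arm:
  increments:
    - {"dx":0,"dy":0,"dz":0.05,"ax":0,"ay":0,"az":0,"gripper":-0.2}
    - {"dx":0,"dy":0,"dz":0.15,"ax":0,"ay":0,"az":0,"gripper":-0.2}
    - {"dx":0,"dy":0,"dz":0.3,"ax":0,"ay":0,"az":0,"gripper":-0.2}
    - {"dx":0,"dy":0,"dz":0.5,"ax":0,"ay":0,"az":0,"gripper":-0.2}
    - {"dx":0,"dy":0,"dz":0.7,"ax":0,"ay":0,"az":0,"gripper":-0.2}
    - {"dx":0,"dy":0,"dz":0.9,"ax":0,"ay":0,"az":0,"gripper":-0.2}
    - {"dx":0,"dy":0,"dz":1,"ax":0,"ay":0,"az":0,"gripper":-0.2}
    - {"dx":0,"dy":0,"dz":1,"ax":0,"ay":0,"az":0,"gripper":-0.2}
    - {"dx":0,"dy":0,"dz":1,"ax":0,"ay":0,"az":0,"gripper":-0.2}
    - {"dx":0,"dy":0,"dz":1,"ax":0,"ay":0,"az":0,"gripper":-0.2}

```text
time: 13.5
eef_pos: [0.4502, -0.2779, 0.3157]
tcp_rot: [0.66, 0.751, 0.0, -0.001]
contact_force: [-0.0, 0.6, 1.0]
opening: 0.396
finger_force: 0.0
```

>>> jog_arm:
  increments:
    - {"dx":0,"dy":0,"dz":0,"ax":0,"ay":0,"az":0,"gripper":-0.2}
    - {"dx":0,"dy":0,"dz":0,"ax":0,"ay":0,"az":0,"gripper":-0.2}
    - {"dx":0,"dy":0,"dz":0,"ax":0,"ay":0,"az":0,"gripper":-0.2}
    - {"dx":0,"dy":0,"dz":0,"ax":0,"ay":0,"az":0,"gripper":-0.2}
    - {"dx":0,"dy":0,"dz":0,"ax":0,"ay":0,"az":0,"gripper":-0.2}
    - {"dx":0,"dy":0,"dz":0,"ax":0,"ay":0,"az":0,"gripper":-0.2}
    - {"dx":0,"dy":0,"dz":0,"ax":0,"ay":0,"az":0,"gripper":-0.2}
    - {"dx":0,"dy":0,"dz":0,"ax":0,"ay":0,"az":0,"gripper":-0.2}
    - {"dx":0,"dy":0,"dz":0,"ax":0,"ay":0,"az":0,"gripper":-0.2}
    - {"dx":0,"dy":0,"dz":0,"ax":0,"ay":0,"az":0,"gripper":-0.2}

```text
time: 14.5
eef_pos: [0.4507, -0.2784, 0.3174]
tcp_rot: [0.66, 0.751, -0.0, 0.0]
contact_force: [-1.2, -0.2, -0.3]
opening: 0.4
finger_force: 0.0
```

```bash
cat > chk.py <<'E'
from h import *
for k in range(3):
    f,W,_=cloud("scene")
    hs=cv2.cvtColor(f,cv2.COLOR_BGR2HSV);d=np.hypot(W[...,0]-.451,W[...,1]+.279);B=(hs[...,0]>95)&(hs[...,0]<130)&(hs[...,1]>110)
    q=W[B&(d<.08)&(W[...,2]>.06)&(W[...,2]<.15)];print(len(q),np.percentile(q,[1,50,99],axis=0).round(4).tolist())
    for i in range(2):
        c=q.mean(0);n=np.linalg.svd(q-c,full_matrices=False)[2][2];q=q[abs((q-c)@n)<.003]
    s=W[B&(d<.08)&(W[...,2]>.18)&(W[...,2]<.215)];x,y=s[:,1],s[:,2]
    print('normal',n.round(3),'strip',len(s),np.median(s,0).round(4),'roll deg',np.degrees(np.arctan(np.polyfit(x,y,1)[0])))
E
python3 chk.py
```

```text
1683 [[0.4486, -0.3313, 0.0767], [0.4576, -0.2899, 0.1056], [0.4634, -0.2229, 0.1334]]
normal [0.992 0.127 0.008] strip 117 [ 0.4534 -0.2821  0.1986] roll deg -0.5728697178234032
1664 [[0.4485, -0.331, 0.0768], [0.4576, -0.2897, 0.1058], [0.4636, -0.2228, 0.1338]]
normal [0.992 0.128 0.008] strip 117 [ 0.4533 -0.2813  0.1987] roll deg -0.3969239775741366
1666 [[0.4486, -0.3311, 0.0768], [0.4576, -0.2898, 0.1058], [0.4634, -0.2228, 0.1336]]
normal [0.992 0.129 0.007] strip 117 [ 0.4534 -0.2815  0.1987] roll deg -0.17128611141753755
```

It hangs straight, still and square, with its top at 0.199. Handing in.

```bash
python3 -c "
from plant import job
print(job.sign_off())"
```

```text
the job is handed in; nothing more can be done
None
```

The blue fish hangs by its window on the steel hook, upright, square to the rod and still, with its tiles facing away from the post; I never touched the red and yellow fish, and the job is handed in (no verdict was shown).

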